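# Lock the hammer-head anchor in the bench rail beside the microscope

## Robot

A 6-joint arm with a two-finger parallel gripper is mounted at the origin on the work surface. World frame = base frame: x ahead of the robot, y to its left, z up, the work surface at z = 0. Lengths are in m, angles in rad, forces in N, time in s.
With the tool pointing down it reaches from about 0.375 to 0.9 m from the base axis. Payload 3.1 kg.
Tool frame: the origin (TCP) lies between the finger pads; the fingertips stand 8 mm ahead of it and the grasp point (between the pads) lies 11 mm behind it; z points along the fingers, y is the line along which they close (so a half turn about z gives the same grasp; the last joint's range is limited). The gripper opens to 87 mm and grips with 3 to 60 N. Pads are 19 mm wide; open, the fingers measure 117 mm over their backs; the gripper's body (75 mm by 190 mm) begins 51 mm behind the grasp point.
Start: joints at [0.946, 0.527, 1.433, -0, 1.181, -0.178], TCP at [0.27, 0.564, 0.231] pointing down, gripper open.
Joint ranges: [-3.08, 3.08], [-0.75, 2.2], [0.22, 2.44], [-1.43, 4.57], [0, 2.65], [-2.85, 2.85]. Speed limits (rad/s): [2.79, 2.79, 3.14, 3.14, 3.14, 3.14].

## Interface

Orientations are given as a unit quaternion [x, y, z, w].
In Python, from rig import robot, vision, job gives the robot as it stands.
- The arm moves only by the shell command python3 -m handwheel 'ROWS' [OPENING] [FORCE]. ROWS is JSON, a list of rows, each a list of 4 numbers: the shift along the tool's x, y, z as a fraction of full scale, then the turn about the tool's z as a fraction of full scale. A call has 1 to 20 rows; each row is the pose to reach, as a shift and turn from the pose commanded when the call began, along the tool's axes at that moment, turning the shorter way round; what a row does not reach only later rows make up. Full scale, the value 1, is 300 mm for a shift and 2 pi rad for a turn. A row lasts 1/12 s, in which the tool goes at most 41.7 mm and 7.16 degrees, less where a joint would pass 70% of its speed; a pose out of reach is approached as far as the arm can. A call with a number of a shift or a turn outside -1 to 1 is refused whole. A call with a gripper value outside its range is refused whole. OPENING is the opening in per cent of the stroke, from 0 (shut) to 100 (fully open), set as the call begins (- or left out, the last holds). The fingers move at their own pace and stop on an object; FORCE is the grip in N (left out, the last holds). Time passes only in rows, so rows that repeat a pose let the fingers close. It gives the time, the measured TCP pose, the force, the opening and the grip force at its end, in the units of the state.
- robot.get_obs(): the state, without advancing time (a new reading comes with each control period).
- vision.camera(name): name is "side" or "top"; returns a dict with "frame" (384x512x3 uint8, red, green, blue), "K" (3x3 intrinsics, pixels), "cam_to_world" (4x4, takes a point from camera to world coordinates). Camera axes: x right, y down, z forward; pixel columns grow to the right and rows downward; lengths in m; the calibration is good to about 2 mm. A picture is of the moment at which its call begins. There is no depth.
- job.hand_in(): hands the job in; it is judged then, once.
Trained networks look in the newest picture that a camera, given by its name, has taken for a name from the list of things; names that differ only in an ending like _2 or _b are one class to them, and where a whole thing is asked for, a point or a joint stands for the part that bears it (a point fixed in the world has none). Each returns a list of dicts, best first, with "conf" (0 to 1); they miss things now and then, are a little off and sometimes report something else, mostly with a low value. They report only what shows in the picture. A call takes as long as a camera call. They do not tell look-alikes from the thing itself.
- vision.look_for(camera, label): "point" ([row, column] in pixels, amid what is visible of it).
- vision.outline_of(camera, label): "mask" (384x512 bool, what is visible of it) and "point" ([row, column] in pixels, amid what is visible of it).
The state is a dict: "time": time; "q": joint angles; "joint_velocities": joint speeds; "joint_torque": joint torques, N m; "position": TCP position; "tool_rot": TCP orientation; "ft_force": force on the tool from outside, world axes, zero at the start; "moment": the same for the moment, N m; "grip_width": finger opening in m; "grip_force": force on a finger pad.
Only numpy, scipy, OpenCV 4.12 (cv2) and the standard library are available. Lean on these libraries where they do the work, as an engineer would, in place of code of your own. Each camera call takes 0.05 s, during which the arm holds its last target. There are 200 camera calls.

## Task

Pick up the hammer-head anchor (bar grip over a round collar, oblong foot; not the bar on a wide round foot, nor the one with a round knob) and lower its foot through the slot of the bench rail, at the dark index clip, until the collar sits on the rail. Then turn it a quarter turn so that its head lies crosswise under the lips, and let go, leaving it upright there.

Things in the scene. Friction and masses are not known exactly. Their poses are not given: they have to be found in the camera images.
- anchor: Anchor standing on its foot, 63 mm tall, about 0.18 kg. From below: steel hammer head 40 x 16, 10 thick; shank 12 thick, 12 long; collar 44 across, 5 thick, underside 22 above the foot; black bar grip 40 long, 12 thick, from 27 to 63 above the foot. Origin: centre of the foot's underside. x: along the length of both head and bar (parallel); y: across the bar's 12 mm; z up.
- rail: Fixed aluminium lipped channel 340 mm long, 56 wide, 42 tall, with a 26 mm slot along the middle of its top. Lips 4 mm thick; the space under them is 48 wide, 34 deep; ends closed. Origin: centre of its underside. x: across; y: along the slot; z up. A small clamp with a knob, 28 mm high above the top, is fixed on it from y = 118 to 158 mm.
- index: Fixed dark steel clip round the outside of the rail, 16 mm wide, with two small pointers sticking out 21 mm from the rail's sides just below its top: the place along the rail where the anchor belongs. Origin: at bench height below the middle of the slot. x: across the rail; y: along the slot; z up.
Things that resemble listed ones, but are neither listed nor needed, are in the scene too. What is shaped like the anchor but blue or purple is not meant.

How it is judged:
On the way:
1. the anchor's head is through the slot with its length still along the rail (z of anchor in the frame of rail between 0.012 and 0.026 m and x of anchor in the frame of rail between -0.012 and 0.012 m and y of anchor in the frame of rail between -0.16 and 0.16 m and angle between the x axis of anchor and the y axis of rail, either way round below 0.5 rad), for 0.1 s.
At the end, for the whole second after the job is handed in: The anchor stands upright (within 8 degrees) and at rest in the rail, its collar on the rail top (within 6 mm) with the head below the lips, within 20 mm of the index clip along the rail, its head turned crosswise to the slot within 17 degrees (z of anchor in the frame of rail between 0.012 and 0.026 m and x of anchor in the frame of rail between -0.012 and 0.012 m and y of anchor in the frame of index between -0.02 and 0.02 m and angle between the x axis of anchor and the x axis of rail, either way round below 0.3 rad and angle between anchor's own z axis and vertical below 0.15 rad and linear speed of anchor below 0.02 m/s); the robot touches nothing.
It also fails if it takes over 43 s, if anything falls off the work surface, if the arm or the gripper's body presses on something with over 40 N, if the wrist force passes 120 N, or if a joint passes its speed limit or range.

## Working session

There is one attempt and no reset: what is moved stays moved. The work goes in short steps, Python scripts to look and compute and a shell command to move; the robot and the scene stay as the last step left them, time stands still between calls to the robot, and variables do not carry over. Pictures are saved under pics/ and viewed, at most 10 in all, crops included, and the job is handed in when it is done.

```bash
mkdir -p pics
cat > h.py <<'E'
import numpy as np,cv2
from rig import robot,vision,job
def cam(n):
    c=vision.camera(n); return c
def ray(c,p,z):
    K=np.array(c["K"]);T=np.array(c["cam_to_world"])
    d=T[:3,:3]@np.linalg.solve(K,[p[1],p[0],1]); o=T[:3,3]
    return o+d*(z-o[2])/d[2]
def proj(c,P):
    K=np.array(c["K"]);T=np.array(c["cam_to_world"])
    q=K@(T[:3,:3].T@(np.array(P)-T[:3,3])); return q[:2]/q[2]
E
python3 - <<'E'
from h import *
o=robot.get_obs();print(o["time"],o["position"],o["tool_rot"],o["grip_width"])
for n in("top","side"):
    c=cam(n);cv2.imwrite(f"pics/{n}0.png",cv2.cvtColor(c["frame"],cv2.COLOR_RGB2BGR))
    print(n,np.round(c["cam_to_world"],3).tolist(),c["K"][0][0])
    for l in("anchor","rail","index"):
        for r in vision.outline_of(n,l):
            print(l,round(r["conf"],2),np.round(r["point"]),r["mask"].sum(),np.round(ray(c,r["point"],.04),3))
E
```

```text
0.0 [0.26959862 0.56308004 0.22957586] [ 2.21536802e-01  9.75151431e-01 -9.81416644e-04 -4.10394027e-04] 0.08710304073344192
top [[-0.003, -0.995, 0.102, 0.418], [-0.999, -0.0, -0.034, -0.08], [0.034, -0.102, -0.994, 0.867], [0.0, 0.0, 0.0, 1.0]] 356.8927712732091
anchor 0.76 [200. 205.] 262 [0.484 0.001 0.04 ]
anchor 0.76 [176. 262.] 253 [ 0.54  -0.133  0.04 ]
anchor 0.55 [207. 242.] 261 [ 0.469 -0.086  0.04 ]
anchor 0.51 [241. 258.] 277 [ 0.389 -0.121  0.04 ]
anchor 0.5 [242. 225.] 291 [ 0.388 -0.047  0.04 ]
rail 0.96 [141. 172.] 3827 [0.623 0.078 0.04 ]
index 0.56 [153. 202.] 100 [0.596 0.008 0.04 ]
side [[-0.711, -0.466, 0.527, 0.096], [-0.703, 0.467, -0.536, 0.331], [0.004, -0.751, -0.66, 0.552], [0.0, 0.0, 0.0, 1.0]] 395.68460978771736
anchor 0.86 [176. 259.] 532 [ 0.542 -0.126  0.04 ]
anchor 0.73 [224. 230.] 566 [0.482 0.01  0.04 ]
anchor 0.66 [206. 270.] 580 [ 0.463 -0.076  0.04 ]
anchor 0.56 [216. 318.] 495 [ 0.38  -0.117  0.04 ]
rail 0.86 [220. 138.] 6262 [0.606 0.121 0.04 ]
index 0.49 [195. 190.] 166 [0.594 0.012 0.04 ]
```

View pics/top0.png

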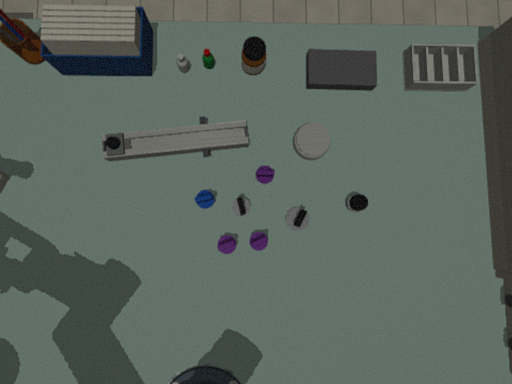

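View pics/side0.png

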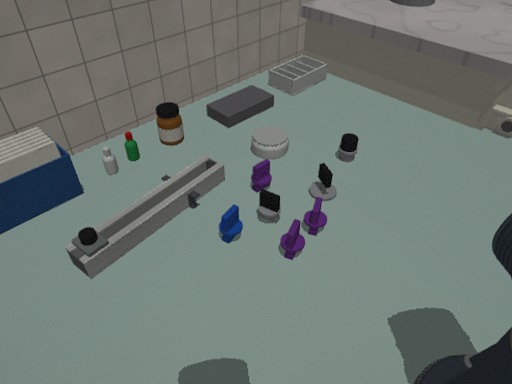

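Candidates in the top view are the black bar over a collar at (207,242), the bar on a wide round foot at (217,297), and the round knob at (203,357). The blue one at (199,205) and the purple ones at (175,264), (243,226) and (241,258) are look-alikes. By the description I choose (207,242), which is (205,269) in the side view, and check it in a close crop while measuring.

```bash
cat > m.py <<'E'
from h import *
def bar(c,near,r=14,thr=45,z=.063):
    f=c["frame"];g=f.max(2);m=np.zeros(g.shape,np.uint8)
    a,b=near;m[a-r:a+r,b-r:b+r]=(g[a-r:a+r,b-r:b+r]<thr)
    n,l,s,ce=cv2.connectedComponentsWithStats(m)
    k=1+s[1:,4].argmax();ys,xs=np.where(l==k)
    P=np.array([ray(c,(y,x),z)[:2] for y,x in zip(ys,xs)])
    mu=P.mean(0);w,v=np.linalg.eigh(np.cov((P-mu).T));d=v[:,1]
    return mu,np.arctan2(d[1],d[0]),len(P),np.sqrt(w*12)
E
python3 - <<'E'
from m import *
c=cam("top")
print("bar",bar(c,(206,241)))
i=vision.outline_of("top","rail")[0]["mask"].astype(np.uint8)
q=cv2.boxPoints(cv2.minAreaRect(cv2.findContours(i,0,1)[0][0]))
P=np.array([ray(c,(y,x),.042) for x,y in q]);print("rail",P.round(3).tolist(),P.mean(0))
for r in vision.outline_of("top","index"):print(r["conf"],ray(c,r["point"],.036))
f=c["frame"];A=cv2.resize(f[105:225,95:275],None,fx=4.4,fy=4.4,interpolation=2)
s=cam("side");B=cv2.resize(s["frame"][170:250,180:300],None,fx=5,fy=5,interpolation=2)
cv2.imwrite("pics/A.png",A[:,:,::-1]);cv2.imwrite("pics/B.png",B[:,:,::-1])
E
```

```text
bar (array([ 0.47044129, -0.08323604]), np.float64(-2.897901670387874), 82, array([0.01071559, 0.03964999]))
rail [[0.639, 0.245, 0.042], [0.677, -0.094, 0.042], [0.608, -0.1, 0.042], [0.572, 0.236, 0.042]] [0.62402439 0.07182281 0.042     ]
0.47 [0.59944212 0.00575392 0.036     ]
```

View pics/A.png

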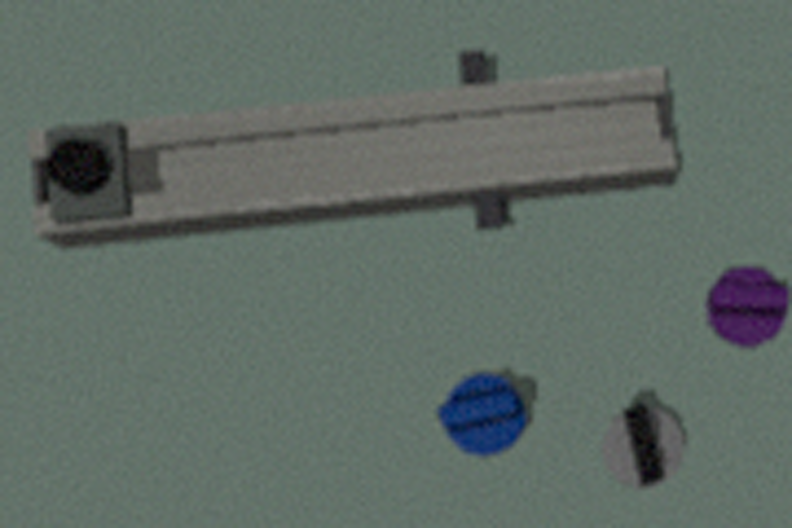

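View pics/B.png

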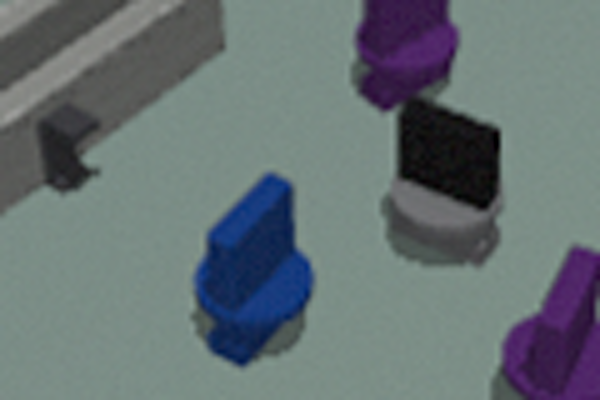

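The crop shows the chosen part (about (645,445) in crop A) with a black bar, round collar and oblong foot, so the choice holds. Next I move roughly above it and work out the rail geometry.

```bash
R='[-0.767,-0.827,0,-0.113]'; true; python3 -m handwheel '[[-0.767,-0.827,0,-0.113],[-0.767,-0.827,0,-0.113],[-0.767,-0.827,0,-0.113],[-0.767,-0.827,0,-0.113],[-0.767,-0.827,0,-0.113],[-0.767,-0.827,0,-0.113],[-0.767,-0.827,0,-0.113],[-0.767,-0.827,0,-0.113],[-0.767,-0.827,0,-0.113],[-0.767,-0.827,0,-0.113],[-0.767,-0.827,0,-0.113],[-0.767,-0.827,0,-0.113]]' 60 20
cat > go.py <<'E'
import sys
from h import *
from scipy.spatial.transform import Rotation as Ro
# args: x y z yaw_y_deg -> rows fractions
def go(x,y,z,yaw):
    o=robot.get_obs();R=Ro.from_quat(o["tool_rot"]).as_matrix()
    d=R.T@(np.array([x,y,z])-o["position"])/.3
    cur=np.degrees(np.arctan2(R[1,1],R[0,1]));t=-(yaw-cur);t=(t+180)%360-180
    print("t",round(o["time"],2),"pos",np.round(o["position"],4),"yaw",round(cur,1),"q6",round(o["q"][5],2),"row",np.round(d,4),round(t/360,4),"F",np.round(o["ft_force"],1),"w",round(o["grip_width"],4),round(o["grip_force"],1))
if __name__=="__main__": go(*map(float,sys.argv[1:]))
E
python3 - <<'E'
from h import *
c=cam("top")
def a(u,v,z): return ray(c,(105+(v+.5)/4.4-.5,95+(u+.5)/4.4-.5),z)[:2]
def ang(p,q): return np.degrees(np.arctan2(*(p-q)[::-1]))
print("far top",ang(a(33,130,.042),a(667,68,.042)),"inner",ang(a(150,150,.042),a(660,97,.042)),"near bottom",ang(a(60,245,0),a(680,182,0)))
print("far edge pts",a(33,130,.042),a(667,68,.042),"near bottom",a(60,245,0),a(680,182,0),"inner",a(150,150,.042),a(660,97,.042))
print("tips",a(478,52,.036),a(492,228,.036))
E
python3 go.py .4704 -.083 .12 105
```

```text
time: 1.6
position: [0.3704, 0.241, 0.2308]
tool_rot: [-0.131, 0.991, 0.0, 0.0]
ft_force: [-0.7, 0.0, -0.1]
grip_width: 0.0519
grip_force: 0.0
far top 96.15114982294321 inner 96.4598701876912 near bottom 96.1823319884096
far edge pts [0.63800379 0.24035356] [ 0.6742244  -0.09573142] near bottom [0.58427666 0.23939782] [ 0.62144573 -0.1037348 ] inner [0.62752726 0.17868829] [ 0.65816942 -0.0919396 ]
tips [0.68422441 0.00655264] [ 0.5874125  -0.00196364]
t 1.65 pos [0.3702 0.2414 0.2307] yaw 105.1 q6 -1.51 row [-0.04   -1.1311  0.3684] 0.0004 F [-1.1 -0.1  0.9] w 0.0519 0.0
```

```bash
python3 -m handwheel '[[-0.04,-1,0.2,0],[-0.04,-1,0.2,0],[-0.04,-1,0.2,0],[-0.04,-1,0.2,0],[-0.04,-1,0.2,0],[-0.04,-1,0.2,0],[-0.04,-1,0.2,0],[-0.04,-1,0.2,0],[-0.04,-1,0.2,0],[-0.04,-1,0.2,0],[-0.04,-1,0.2,0]]' >/dev/null
python3 - <<'E'
from m import *
for n in("top","side"):
    c=cam(n);f=c["frame"]
    p=proj(c,(.4704,-.083,.06)).astype(int);print(n,p)
    im=f[p[1]-45:p[1]+45,p[0]-60:p[0]+60]
    cv2.imwrite(f"pics/C{n}.png",cv2.resize(im,None,fx=4,fy=4,interpolation=2)[:,:,::-1])
    for r in vision.look_for(n,"anchor"):print(np.round(r["point"]),round(r["conf"],2))
s=cv2.hconcat([cv2.imread("pics/Ctop.png")[:,40:440],cv2.imread("pics/Cside.png")[:,40:440]]);cv2.imwrite("pics/C.png",s)
E
python3 go.py .4704 -.083 .039 105
```

```text
top [240 205]
[241. 258.] 0.66
side [270 194]
[208. 271.] 0.95
[178. 263.] 0.85
[225. 231.] 0.57
[246. 288.] 0.5
t 2.77 pos [ 0.4596 -0.0445  0.1709] yaw 105.2 q6 -2.18 row [-0.001  -0.1332  0.4395] 0.0006 F [0.1 0.7 0. ] w 0.0523 0.0
```

View pics/C.png

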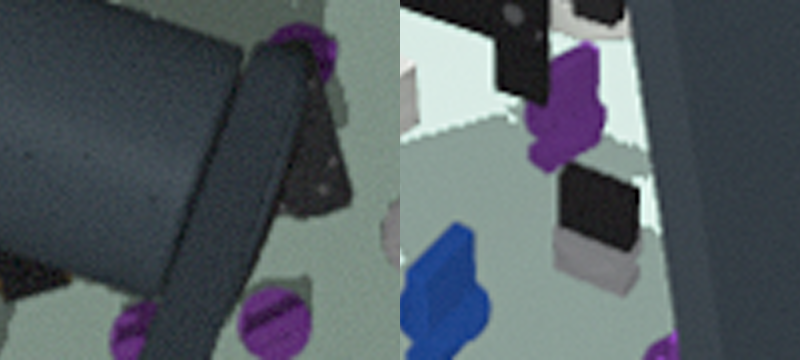

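Run:
```python
from h import *
c=cam("side");f=c["frame"][185:235,245:305].astype(float)
f=np.clip((f-40)*1.4,0,255).astype(np.uint8)
cv2.imwrite("pics/D.png",cv2.resize(f,None,fx=10,fy=10,interpolation=2)[:,:,::-1])
```

```text
(no output)
```

View pics/D.png

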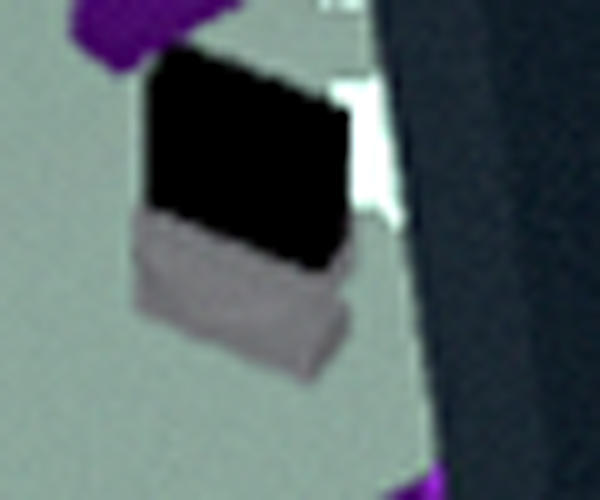

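The part shows an oblong foot sticking out below the collar with a black bar on top, so it is the right one. I move across, then descend with the fingers on either side of the bar and close.

```bash
python3 -m handwheel '[[0,-0.133,0,0],[0,-0.133,0,0],[0,-0.133,0.15,0],[0,-0.133,0.25,0],[0,-0.133,0.33,0],[0,-0.133,0.4,0],[0,-0.133,0.43,0],[0,-0.133,0.43,0],[0,-0.133,0.43,0],[0,-0.133,0.43,0]]' 60 20; python3 go.py .4704 -.083 .042 105
python3 -m handwheel '[[0,0,0,0],[0,0,0,0],[0,0,0,0],[0,0,0,0],[0,0,0,0],[0,0,0,0],[0,0,0,0],[0,0,0,0],[0,0,0,0],[0,0,0,0]]' 0 30;python3 go.py .4704 -.083 .17 105
```

```text
time: 3.65
position: [0.4712, -0.0848, 0.0426]
tool_rot: [-0.131, 0.991, -0.001, 0.001]
ft_force: [-0.4, 0.1, 0.3]
grip_width: 0.0522
grip_force: 0.0
t 3.65 pos [ 0.4712 -0.0848  0.0426] yaw 105.1 q6 -2.25 row [0.0011 0.0064 0.002 ] 0.0003 F [-0.4  0.1  0.3] w 0.0522 0.0
time: 4.48
position: [0.4702, -0.0845, 0.0415]
tool_rot: [-0.131, 0.991, 0.0, -0.0]
ft_force: [-0.2, 0.1, 0.5]
grip_width: 0.0116
grip_force: 30.0
t 4.48 pos [ 0.4702 -0.0845  0.0415] yaw 105.1 q6 -2.25 row [-0.0018  0.0049 -0.4283] 0.0002 F [-0.2  0.1  0.5] w 0.0116 30.0
```

Gripped, width 11.6 mm. Lift.

```bash
python3 -m handwheel '[[0,0,-0.1,0],[0,0,-0.25,0],[0,0,-0.4,0],[0,0,-0.43,0],[0,0,-0.43,0.02],[0,0,-0.43,0.2746],[0,0,-0.43,0.2746],[0,0,-0.43,0.2746],[0,0,-0.43,0.2746],[0,0,-0.43,0.2746],[0,0,-0.43,0.2746],[0,0,-0.43,0.2746],[0,0,-0.43,0.2746],[0,0,-0.43,0.2746],[0,0,-0.43,0.2746],[0,0,-0.43,0.2746],[0,0,-0.43,0.2746],[0,0,-0.43,0.2746],[0,0,-0.43,0.2746],[0,0,-0.43,0.2746]]' ; python3 go.py .636 .0023 .145 6.2
```

```text
time: 6.15
position: [0.4699, -0.0844, 0.1702]
tool_rot: [0.667, 0.745, -0.0, -0.0]
ft_force: [-0.4, -0.1, -2.8]
grip_width: 0.0116
grip_force: 30.0
t 6.15 pos [ 0.4699 -0.0844  0.1702] yaw 6.4 q6 -0.52 row [0.2257 0.5824 0.0836] 0.0005 F [-0.4 -0.1 -2.8] w 0.0116 30.0
```

```bash
python3 -m handwheel '[[0.226,0.582,0,0.0005],[0.226,0.582,0,0.0005],[0.226,0.582,0,0.0005],[0.226,0.582,0,0.0005],[0.226,0.582,0,0.0005],[0.226,0.582,0.083,0.0005],[0.226,0.582,0.083,0.0005],[0.226,0.582,0.083,0.0005],[0.226,0.582,0.083,0.0005]]' >/dev/null; python3 go.py .636 .0023 .11 6.2
python3 - <<'E'
from h import *
for n in("top","side"):
    c=cam(n);f=c["frame"]
    p=proj(c,(.636,.0023,.08)).astype(int);print(n,p)
    im=f[p[1]-45:p[1]+45,p[0]-50:p[0]+50]
    cv2.imwrite(f"pics/E{n}.png",cv2.resize(im,(400,360),interpolation=2)[:,:,::-1])
    for z in (.042,.0):print([proj(c,np.array([.636,.0023,z])+s*np.array([np.cos(.108),np.sin(.108),0])).round(1).tolist() for s in(-.028,-.013,.013,.028)])
    print("anchor foot",proj(c,np.append(robot.get_obs()["position"][:2],robot.get_obs()["position"][2]-.0418)))
s=cv2.hconcat([cv2.imread("pics/Etop.png"),cv2.imread("pics/Eside.png")]);cv2.imwrite("pics/E.png",s)
E
```

```text
t 6.9 pos [0.6354 0.0015 0.1454] yaw 6.1 q6 -0.28 row [0.0022 0.0026 0.118 ] -0.0004 F [-0.1 -0.2 -2. ] w 0.0117 30.0
top [202 131]
[[205.7, 147.2], [205.1, 141.0], [204.0, 130.2], [203.4, 124.0]]
[[207.4, 151.1], [206.8, 145.1], [205.7, 134.9], [205.1, 129.0]]
anchor foot [202.25570432 128.20329813]
side [178 167]
[[190.7, 188.0], [185.4, 184.9], [176.5, 179.7], [171.5, 176.8]]
[[192.9, 203.5], [187.8, 200.4], [179.1, 195.2], [174.2, 192.3]]
anchor foot [177.22221733 156.7372539 ]
```

View pics/E.png

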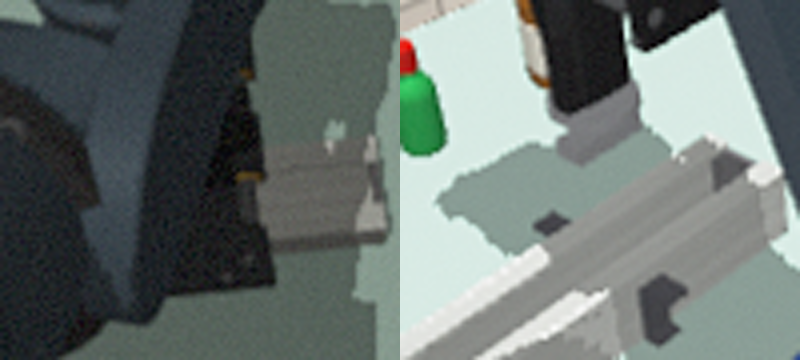

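The anchor hangs upright with its foot parallel to the slot (side crop about (590,140)). I lower it in stages and watch the force.

```bash
python3 -m handwheel '[[0.002,0.002,0.05,0],[0.002,0.002,0.1,0],[0.002,0.002,0.15,0],[0.002,0.002,0.17,0],[0.002,0.002,0.19,0],[0.002,0.002,0.2,0],[0.002,0.002,0.21,0],[0.002,0.002,0.22,0],[0.002,0.002,0.23,0],[0.002,0.002,0.24,0],[0.002,0.002,0.24,0]]' ; python3 go.py .636 .0023 .0625 6.2
```

```text
time: 7.92
position: [0.6368, 0.0025, 0.0732]
tool_rot: [0.669, 0.743, -0.0, -0.0]
ft_force: [-0.4, 0.3, -2.2]
grip_width: 0.0118
grip_force: 30.0
t 7.92 pos [0.6368 0.0025 0.0732] yaw 6.0 q6 -0.28 row [-0.0003 -0.0027  0.0357] -0.0004 F [-0.4  0.3 -2.2] w 0.0118 30.0
```

Through the slot without contact. Now down to the seat.

```bash
python3 -m handwheel '[[0,0,0.01,0],[0,0,0.02,0],[0,0,0.03,0],[0,0,0.033,0],[0,0,0.035,0],[0,0,0.036,0],[0,0,0.037,0],[0,0,0.038,0],[0,0,0.038,0],[0,0,0.038,0]]' ; python3 go.py .636 .0023 .0625 6.2
```

```text
time: 8.75
position: [0.6372, 0.0024, 0.0623]
tool_rot: [0.669, 0.743, 0.0, 0.0]
ft_force: [0.2, -0.7, -2.5]
grip_width: 0.0116
grip_force: 30.0
t 8.75 pos [0.6372 0.0024 0.0623] yaw 6.0 q6 -0.28 row [ 0.0001 -0.0039 -0.0005] -0.0004 F [ 0.2 -0.7 -2.5] w 0.0116 30.0
```

```bash
python3 -m handwheel '[[0,-0.002,0,-0.015],[0,-0.002,0,-0.03],[0,-0.002,0,-0.045],[0,-0.002,0,-0.06],[0,-0.002,0,-0.08],[0,-0.002,0,-0.1],[0,-0.002,0,-0.12],[0,-0.002,0,-0.14],[0,-0.002,0,-0.16],[0,-0.002,0,-0.18],[0,-0.002,0,-0.2],[0,-0.002,0,-0.22],[0,-0.002,0,-0.24],[0,-0.002,0,-0.2505],[0,-0.002,0,-0.2505],[0,-0.002,0,-0.2505],[0,-0.002,0,-0.2505]]' ; python3 go.py .636 .0023 .061 96.2
```

```text
time: 10.17
position: [0.6365, 0.0023, 0.0623]
tool_rot: [-0.053, 0.999, -0.0, 0.0]
ft_force: [0.4, 0.2, -1.9]
grip_width: 0.012
grip_force: 30.0
t 10.17 pos [0.6365 0.0023 0.0623] yaw 96.1 q6 -1.85 row [0.0016 0.0001 0.0043] -0.0002 F [ 0.4  0.2 -1.9] w 0.012 30.0
```

```bash
python3 -m handwheel '[[0,0,0.001,0],[0,0,0.002,0],[0,0,0.003,0],[0,0,0.004,0],[0,0,0.004,0]]' ; python3 -m handwheel '[[0,0,0,0],[0,0,0,0],[0,0,0,0],[0,0,0,0],[0,0,0,0],[0,0,0,0],[0,0,0,0],[0,0,0,0]]' 50 20;  python3 -m handwheel '[[0,0,-0.03,0],[0,0,-0.08,0],[0,0,-0.15,0],[0,0,-0.25,0],[0,0,-0.35,0],[0,0,-0.5,0],[0,0,-0.5,0],[-0.3,-0.6,-0.5,0],[-0.3,-0.6,-0.5,0],[-0.3,-0.6,-0.5,0],[-0.3,-0.6,-0.5,0],[-0.3,-0.6,-0.5,0],[-0.3,-0.6,-0.5,0]]'
python3 - <<'E'
from h import *
for n in("top","side"):
    c=cam(n);f=c["frame"]
    p=proj(c,(.636,.0023,.06)).astype(int);print(n,p)
    im=f[p[1]-45:p[1]+45,p[0]-50:p[0]+50]
    cv2.imwrite(f"pics/G{n}.png",cv2.resize(im,(400,360),interpolation=2)[:,:,::-1])
    print(n,"collar/grip predicted",proj(c,(.636,.0023,.047)),proj(c,(.636,.0023,.083)))
s=cv2.hconcat([cv2.imread("pics/Gtop.png"),cv2.imread("pics/Gside.png")]);cv2.imwrite("pics/G.png",s)
E
```

```text
time: 10.58
position: [0.6365, 0.0024, 0.0616]
tool_rot: [-0.054, 0.999, -0.0, 0.0]
ft_force: [-1.3, 0.3, 2.3]
grip_width: 0.0118
grip_force: 30.0
time: 11.25
position: [0.6365, 0.0023, 0.061]
tool_rot: [-0.054, 0.999, -0.0, -0.0]
ft_force: [0.2, -0.5, -0.4]
grip_width: 0.0428
grip_force: 0.0
time: 12.33
position: [0.7485, -0.1747, 0.2111]
tool_rot: [-0.052, 0.999, -0.003, 0.002]
ft_force: [0.3, -1.3, 0.2]
grip_width: 0.0434
grip_force: 0.0
top [203 133]
top collar/grip predicted [204.37357779 135.03500158] [202.7912081  130.84808437]
side [179 175]
side collar/grip predicted [180.61794868 180.39662835] [178.30967042 166.10936525]
```

View pics/G.png

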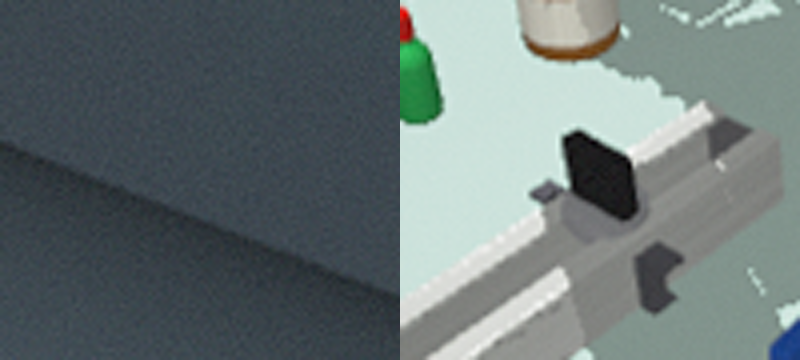

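The side view shows the anchor upright, with its collar on the rail between the pointers (about (600,190)) and its bar crosswise. The gripper is clear, so I hand in.

```bash
python3 -c "
from rig import job
print(job.hand_in())"
```

```text
the job is handed in; nothing more can be done
None
```

The anchor was lowered through the slot at the index clip, turned a quarter turn crosswise and released; the last side view shows it upright with its collar on the rail, and I handed the job in at about 12.4 s (no verdict was returned).

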